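Advance the watering timer by one click and start it

TASK

With a fingertip, turn the big ribbed dial of the grey watering timer clockwise (seen from above) by one click, so that it settles in the very next click position and goes no further, and do not turn it back; then push the round start button all the way down and let it come up again. Nothing is to be picked up: leave the pot foot, the black pots, the clay pot, the steel widger and the red cultivator where they lie.

Things in the scene. Friction and masses are not known exactly. Their poses are not given: they have to be found in the camera images.
- timer: Grey plastic watering timer: flat box 160 (x) x 300 (y) x 55 mm high, fixed to the table. Origin: centre of its underside. Its x axis points from the robot's side to the side with three black hose outlets (they stick out 30 mm), y along its length. On its top: dial axis at (0, -70) mm, start button at (-10, 105) mm in its x, y axes, the pot foot lying between them.
- dial_cap: The dial's black disc, 102 mm across its ribbed (knurled) rim, too wide to pinch; vertical axis; underside 61 mm, flat top 81 mm above the table, white pointer line on top, top clear to radius 46 mm. It floats on a spring: starts to sink at 2 N, then 1 mm per 2 N, 4 mm at most, then solid. Origin: on the axis, 26 mm below its top.
- dial_center (a point): Fixed point on the dial's vertical turning axis, at the height of the dial's flat top when not pressed (81 mm above the table). Pressed 2 to 3 mm down at 30 to 38 mm from the axis, the dial follows a fingertip that sweeps round in an arc; about 1 to 1.5 N along the arc takes it out of a click position.
- dial_pointer (a point): Tip of the white pointer line on the dial's top, 45 mm from the axis; it turns with the dial (its height does not follow when the dial is pressed).
- dial (a joint): Angle of the dial, rad, growing clockwise seen from above. Click positions lie every 30 degrees, at multiples of 0.524, each with a white mark on the case; it starts settled in 0.524, 1.047, 1.571 or 2.094. At 0 the pointer lies towards the timer's -x, at 1.571 towards its +y. Let go between two clicks, it snaps to the nearer one by itself.
- start_top (a point): Centre of the top of the start button, round, grey, 28 mm across, in a round black collar 44 mm across; the top is 77 mm above the table when up and moves down with the button. Collar top: 67 mm above the table. Vertical travel 6 mm, fully down takes 5 N; it springs back up.
- start (a joint): How far the start button is pressed, m: 0 up, 0.006 fully down.
- pot_stack: Two black plastic plant pots stacked one in the other, 120 mm across and 132 mm high. A loose bystander; origin at the centre of its underside.
- cultivator: Red plastic three-pronged hand cultivator lying flat, 270 mm long. A loose bystander; origin at table height near the middle of its length, its x axis along it to the prongs.
- widger: Stainless steel strip 200 x 16 x 4 mm lying in front of the timer. A loose bystander; origin at the centre of its underside.
- pot_foot: Small white ceramic pot foot, 40 x 36 x 24 mm, lying on top of the timer's case between dial and button. A loose bystander; origin at the centre of its underside.
- clay_pot: Small terracotta pot 70 mm across, 65 mm high, beside the dial end of the timer. A loose bystander; origin at the centre of its underside.

How it is judged:
By the outcome, as a careful person would: the job done as asked, in the order asked, and still so for the second after the job is handed in, with the robot touching nothing.
It also fails if it takes over 45 s, if anything falls off the work surface, if the arm or the gripper's body presses on something with over 40 N, if the wrist force passes 120 N, or if a joint passes its speed limit or range.

ROBOT

A 7-joint arm with a two-finger parallel gripper is mounted at the origin on the work surface. World frame = base frame: x ahead of the robot, y to its left, z up, the work surface at z = 0. Lengths are in m, angles in degrees, forces in N, time in s.
With the tool pointing down it reaches from about 0.425 to 0.875 m from the base axis. Payload 4.7 kg.
Tool frame: the origin (TCP) lies at the very end of the fingers, on their centre line; the grasp point (between the pads) lies env.grip_point_offset behind it (env.grip_point_offset is the distance from the TCP to the grasp point, in m); z points along the fingers, y is the direction in which the jaws open and shut (so a half turn about z gives the same grasp; the last joint's range is limited). The gripper opens to 87 mm and grips with 3 to 60 N. Pads are 19 mm wide; open, the fingers measure 117 mm over their backs; the gripper's body (75 mm by 190 mm) begins 51 mm behind the grasp point.
Start: joints at [64.807, 18.392, -4.016, 83.108, 1.295, 78.541, -3.26], TCP at [0.285, -0.584, 0.223] pointing down, gripper open.
Joint ranges: [-163.93, 163.93], [-17.29, 119.83], [-79.2, 71.16], [3.27, 140.29], [-89.18, 269.18], [5.43, 117.66], [-154.24, 154.24]. Speed limits (degrees/s): [147.25, 147.25, 180, 180, 180, 180, 180].

INTERFACE

Orientations are given as [roll, pitch, yaw] about the fixed x, y, z axes, in that order (R = Rz(yaw) Ry(pitch) Rx(roll)).
In Python, from cell import env gives the robot as it stands.
- The arm moves only by the tool send_rows, never from a script. Its argument "plan" is a list of rows, each a list of 7 numbers: the finger opening in mm, from 0 to 87, then the shift along the tool's x, y, z in mm, then the turn, a rotation vector about the tool's x, y, z in rad. A call has 1 to 12 rows; each row shifts and turns the commanded pose from where the row before left it, along the tool's axes as they then stand; what a row does not reach is not made up. A row lasts 1/10 s, in which the tool goes at most 50 mm and 8.59 degrees, less where a joint would pass 70% of its speed; a pose out of reach is approached as far as the arm can. A call is refused whole if a number of a shift passes 50 or a number of a turn 0.15, either way. A call with a gripper value outside its range is refused whole. The fingers move at their own pace and stop on an object; "grip_force" is the grip in N (left out, the last holds). Time passes only in rows, so rows that do not move let the fingers close. It gives the time, the measured TCP pose, the force and the opening at its end, in the units of the state.
- env.get_obs(): the state, without advancing time (a new reading comes with each control period).
- env.read_camera(name): name is "scene" or "top"; returns the picture (420x560x3 uint8, red, green, blue); there is no depth.
- env.get_calibration(name): a dict with "fx", "fy", "cx", "cy" (pixels), "extrinsics" (4x4, takes a point from camera to world coordinates). Camera axes: x right, y down, z forward; pixel columns grow to the right and rows downward; lengths in m; the calibration is good to about 2 mm. A picture is of the moment at which its call begins. get_calibration takes no time and is no camera call.
- env.sign_off(): hands the job in, once; it reports no verdict.
Trained networks look in the newest picture that a camera, given by its name, has taken for a name from the list of things; names that differ only in an ending like _2 or _b are one class to them, and where a whole thing is asked for, a point or a joint stands for the part that bears it (a point fixed in the world has none). Each returns a list of dicts, best first, with "confidence" (0 to 1); they miss things now and then, are a little off and sometimes report something else, mostly with a low value. They report only what shows in the picture. A call takes as long as a camera call.
- env.regions_of(camera, query): "region" (420x560 bool, what is visible of it) and "rect" ([left, top, right, bottom] in pixels, round what is visible of it).
The state is a dict: "time_s": time; "qpos": joint angles; "joint_velocities": joint speeds; "effort": joint torques, N m; "tool_pos": TCP position; "tool_rot": TCP orientation; "force": force on the tool from outside, world axes, zero at the start; "wrist_torque": the same for the moment, N m; "grip_width": finger opening in m.
Only numpy, scipy, OpenCV 4.12 (cv2) and the standard library are available. Lean on these libraries where they do the work, as an engineer would, in place of code of your own. Each camera call takes 0.05 s, during which the arm holds its last target. There are 200 camera calls.

## Working session

There is one attempt and no reset: what is moved stays moved. The work goes in short steps, Python scripts to look and compute and a tool call to move; the robot and the scene stay as the last step left them, time stands still between calls to the robot, and variables do not carry over. Pictures are saved under pics/ and viewed, about 8 in all and at most 12, crops included, and the job is handed in when it is done.

Besides the shell and the picture viewer there is one more tool, called after "Emit:" in YAML: its name, and indented under it one key for each argument. send_rows: Moves the arm, as the interface text tells. Its arguments: {"type":"object","properties":{"plan":{"type":"array"},"grip_force":{"type":"number"}},"required":["plan"]}

```bash
ls; mkdir -p pics; cat > h.py <<'E'
import numpy as np, cv2
from cell import env
def proj(cam,P):
    c=env.get_calibration(cam);T=np.linalg.inv(np.array(c["extrinsics"]));p=T[:3,:3]@np.array(P)+T[:3,3]
    return np.array([c["fx"]*p[0]/p[2]+c["cx"],c["fy"]*p[1]/p[2]+c["cy"]])
def ray(cam,uv,z):
    c=env.get_calibration(cam);T=np.array(c["extrinsics"])
    d=T[:3,:3]@np.array([(uv[0]-c["cx"])/c["fx"],(uv[1]-c["cy"])/c["fy"],1.]);o=T[:3,3]
    return o+d*(z-o[2])/d[2]
E
python3 - <<'E'
from h import *
for n in("scene","top"):
    im=env.read_camera(n);cv2.imwrite(f"pics/{n}0.png",im[:,:,::-1])
    for q in("timer","dial_cap","start_top","dial_pointer","pot_foot","pot_stack","cultivator","clay_pot"):
        for r in env.regions_of(n,q)[:2]:
            ys,xs=np.nonzero(r["region"]);print(n,q,round(r["confidence"],2),r["rect"],xs.mean().round(1),ys.mean().round(1))
    print(np.array(env.get_calibration(n)["extrinsics"]).round(3).tolist())
print(env.get_obs(),env.grip_point_offset)
E
```

```text
pics
scene timer 0.75 [200.0, 175.0, 321.1, 252.2] 261.7 210.0
scene dial_cap 0.75 [220.0, 178.1, 258.7, 206.5] 238.2 191.2
scene dial_cap 0.74 [265.9, 183.8, 326.9, 196.3] 301.9 188.1
scene start_top 0.45 [294.6, 199.1, 308.5, 206.7] 300.6 202.6
scene dial_pointer 0.84 [218.5, 177.9, 257.1, 206.0] 237.9 190.9
scene pot_foot 0.43 [271.3, 188.5, 288.9, 201.5] 280.1 193.5
scene pot_stack 0.84 [425.1, 153.4, 472.9, 211.2] 445.2 180.6
scene pot_stack 0.58 [293.2, 199.6, 304.9, 209.2] 299.6 202.1
scene cultivator 0.68 [93.7, 185.7, 121.0, 268.7] 109.2 229.1
scene clay_pot 0.94 [184.4, 174.5, 208.4, 199.7] 197.0 187.1
scene clay_pot 0.38 [199.1, 176.3, 323.3, 249.6] 262.0 210.1
[[0.124, 0.712, -0.691, 1.336], [0.992, -0.085, 0.09, -0.122], [0.005, -0.697, -0.717, 0.876], [0.0, 0.0, 0.0, 1.0]]
top timer 0.92 [224.3, 178.7, 357.3, 285.4] 293.3 230.5
top dial_cap 0.65 [300.8, 223.7, 339.9, 261.8] 318.0 241.5
top dial_cap 0.3 [260.3, 226.1, 280.2, 246.7] 270.4 236.6
top start_top 0.43 [245.2, 210.1, 258.4, 223.8] 251.6 216.6
top dial_pointer 0.95 [299.7, 222.3, 337.5, 263.0] 317.9 241.4
top po
[... 342 characters left out ...]
 1.0]]
{'time_s': 0.9, 'qpos': array([64.80778889, 18.38926261, -4.0163433 , 83.10798962,  1.29390636,
       78.54028177, -3.26004477]), 'joint_velocities': array([ 0.08158954,  0.02145633,  0.08522974, -0.06176828,  0.03784795,
        0.03616003,  0.02621381]), 'effort': array([-6.62293132e-04, -4.91085005e+01, -4.03075805e-01, -3.12766206e+01,
       -6.33518561e-02,  3.33993172e-02,  1.95612699e-05]), 'tool_pos': array([ 0.28493394, -0.58424401,  0.22261289]), 'tool_rot': array([1.79992462e+02, 1.60857243e-03, 2.60009857e+01]), 'force': array([-0.28845748,  0.71413543, -0.40381377]), 'wrist_torque': array([-0.02898057, -0.01252382, -0.069496  ]), 'grip_width': 0.0868285181366214} 0.0187
```

View pics/top0.png

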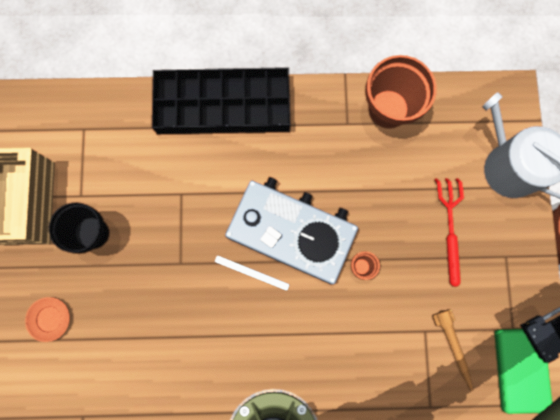

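View pics/scene0.png

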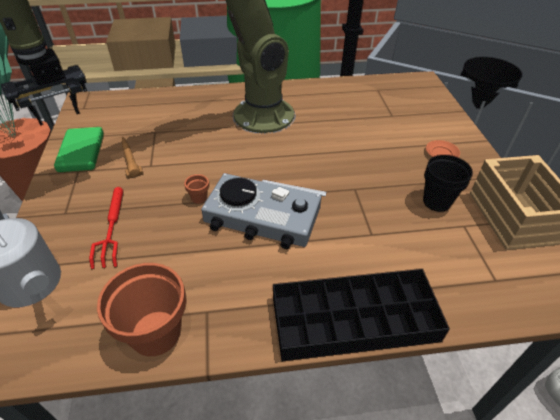

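The top view shows the timer around (293, 230), with the dial at (318, 242), its pointer toward the upper left, the button at (252, 217), the pot foot at (271, 237) and the clay pot at (366, 266). The gripper is far away at the lower right. The scene view agrees. Next I'll fit the timer pose and read the pointer.

```bash
cat >> h.py <<'E'
from scipy.optimize import least_squares
def tw(p,x): # timer->world, p=(x,y,yaw)
    c,s=np.cos(p[2]),np.sin(p[2]); return np.array([p[0]+c*x[0]-s*x[1],p[1]+s*x[0]+c*x[1],x[2]])
def darkblob(im,uv,r,th=75):
    m=(im.max(2)<th).astype(np.uint8); yy,xx=np.mgrid[:420,:560]; m[(xx-uv[0])**2+(yy-uv[1])**2>r*r]=0
    c=max(cv2.findContours(m,0,1)[0],key=cv2.contourArea); return cv2.fitEllipse(cv2.convexHull(c))
E
python3 - <<'E'
from h import *
ims={n:env.read_camera(n) for n in("top","scene")}
g={"top":((318,241.5),(251.8,217)),"scene":((238,191),(300.5,203))}
obs=[]
for n in g:
    for k,(uv,r) in enumerate(zip(g[n],(26,13))):
        e=darkblob(ims[n],uv,r); z=(0.0745,0.067)[k] 
        print(n,k,e,ray(n,e[0],z).round(4)); obs.append((n,k,e[0]))
B=[(0,-.07,.075),(-.01,.105,.067)]
f=lambda p:np.concatenate([proj(n,tw(p,B[k]))-uv for n,k,uv in obs])
s=least_squares(f,[.45,-.03,-.4]);p=s.x;print(p,np.degrees(p[2]),f(p).round(2))
np.save("p.npy",p)
for nm,x in dict(dial=(0,-.07,.081),start=(-.01,.105,.077)).items():
    w=tw(p,x);print(nm,w.round(4),np.hypot(*w[:2]))
# pointer angle per camera: brightness in rectified dial top
for n in ims:
    im=cv2.cvtColor(ims[n],cv2.COLOR_RGB2GRAY).astype(np.float32); best=[]
    for a in np.radians(np.arange(0,360,3)):
        P=[proj(n,tw(p,(-r*np.cos(a),-.07+r*np.sin(a),.081))) for r in np.linspace(.015,.043,12)]
        P=np.float32(P);best.append(cv2.remap(im,P[:,:1],P[:,1:],1).mean())
    o=np.argsort(best)[::-1][:6];print(n,[(int(i*3),round(float(best[i]))) for i in o])
out=[]
for n in ims:
    u,v=proj(n,tw(p,(0,0,.06))); K=5 if n=="top" else 4.5
    x0,y0=int(u-78),int(v-58); c=cv2.resize(ims[n][y0:y0+116,x0:x0+156,::-1],None,fx=5,fy=5,interpolation=2)
    def pt(P): return tuple(((proj(n,P)-(x0,y0)+.5)*5-.5).round().astype(int).tolist())
    for a in range(0,360,30):
        a=np.radians(a);cv2.circle(c,pt(tw(p,(-.056*np.cos(a),-.07+.056*np.sin(a),.055))),2,(0,0,255),-1)
    cv2.circle(c,pt(tw(p,(0,-.07,.081))),3,(0,255,0),-1);cv2.circle(c,pt(tw(p,(-.01,.105,.077))),3,(0,255,0),-1)
    for x in((-.08,-.15),(-.08,.15),(.08,.15),(.08,-.15)):cv2.circle(c,pt(tw(p,(*x,.055))),4,(255,0,255),-1)
    cv2.imwrite(f"pics/c_{n}.png",c)
E
```

```text
top 0 ((317.9143371582031, 241.60943603515625), (38.00234603881836, 38.359405517578125), 128.11029052734375) [ 0.4722 -0.1196  0.0745]
top 1 ((252.22007751464844, 217.84304809570312), (13.120424270629883, 14.529458999633789), 43.762874603271484) [0.536  0.0411 0.067 ]
scene 0 ((237.61265563964844, 191.82449340820312), (28.52569007873535, 36.66745376586914), 84.86005401611328) [ 0.482  -0.1209  0.0745]
scene 1 ((299.45086669921875, 205.59133911132812), (12.804476737976074, 15.587970733642578), 84.82978820800781) [0.5474 0.0406 0.067 ]
[ 0.50430786 -0.05745898 -0.43821636] -25.107947796997486 [ 0.47 -1.02 -0.35 -1.51 -0.14 -1.96  0.01 -2.02]
dial [ 0.4746 -0.1208  0.081 ] 0.48974834310582044
start [0.5398 0.0419 0.077 ] 0.5414277140420963
top [(87, 227), (84, 215), (90, 207), (81, 177), (93, 163), (78, 135)]
scene [(90, 163), (87, 158), (93, 154), (84, 134), (96, 131), (81, 104)]
```

View pics/c_top.png

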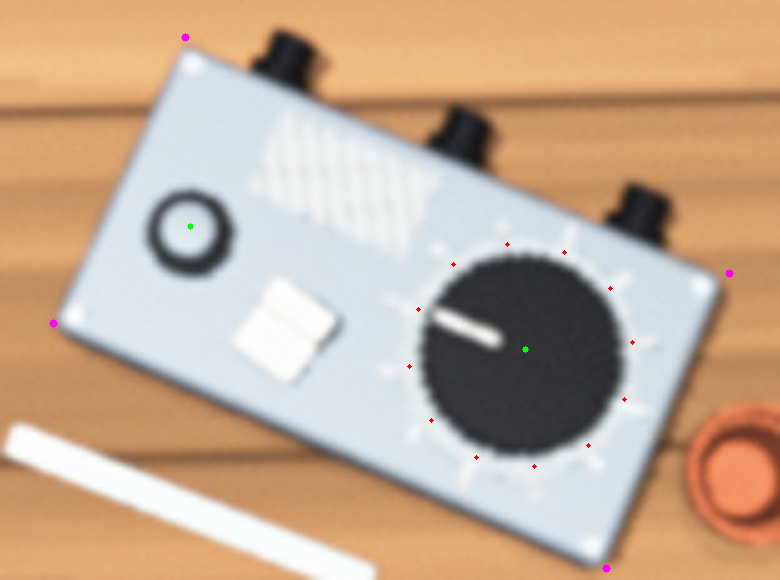

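View pics/c_scene.png

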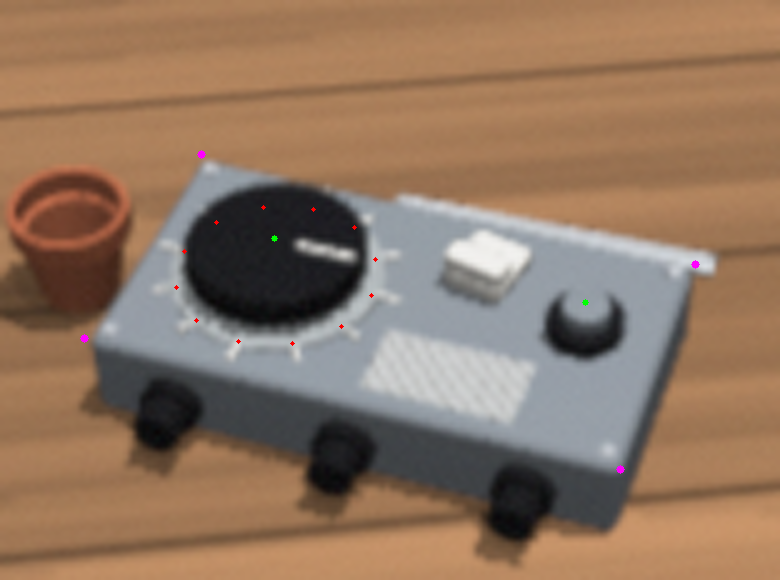

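Both cameras put the pointer at 87–90°, so the dial is at 1.571 and the target is 2.094. The dial centre is about (0.475, -0.120) and the button about (0.539, 0.042). The two cameras differ by a few mm in x, and I'll check that against the fingertip. I'll close the fingers and approach.

Emit:
send_rows:
  plan:
    - [0, 30.6, -25, 0, 0, 0, 0]
    - [0, 30.6, -25, 0, 0, 0, 0]
    - [0, 30.6, -25, 0, 0, 0, 0]
    - [0, 30.6, -25, 0, 0, 0, 0]
    - [0, 30.6, -25, 0, 0, 0, 0]
    - [0, 30.6, -25, 0, 0, 0, 0]
    - [0, 30.6, -25, 0, 0, 0, 0]
    - [0, 30.6, -25, 0, 0, 0, 0]
    - [0, 30.6, -25, 0, 0, 0, 0]
    - [0, 30.6, -25, 0, 0, 0, 0]
    - [0, 30.6, -25, 0, 0, 0, 0]
    - [0, 30.6, -25, 0, 0, 0, 0]
  grip_force: 10

```text
time_s: 2.2
tool_pos: [0.484, -0.1522, 0.2229]
tool_rot: [179.9, -0.0, 26.0]
force: [1.5, -0.4, -0.5]
grip_width: 0.0026
```

Emit:
send_rows:
  plan:
    - [0, 0, 0, 0, 0, 0, -0.138]
    - [0, 0, 0, 0, 0, 0, -0.138]
    - [0, 0, 0, 0, 0, 0, -0.138]
    - [0, 0, 0, 0, 0, 0, -0.138]
    - [0, 0, 0, 0, 0, 0, -0.138]
    - [0, 0, 0, 0, 0, 0, -0.138]
    - [0, 0, 0, 0, 0, 0, -0.138]
    - [0, 0, 0, 0, 0, 0, -0.138]
    - [0, 0, 0, 0, 0, 0, -0.138]
    - [0, 0, 0, 0, 0, 0, -0.138]
    - [0, 0, 0, 0, 0, 0, 0]
    - [0, 0, 0, 0, 0, 0, 0]

```text
time_s: 3.4
tool_pos: [0.4835, -0.1537, 0.2227]
tool_rot: [180.0, 0.0, 104.9]
force: [0.4, 0.3, -0.4]
grip_width: 0.0006
```

Emit:
send_rows:
  plan:
    - [0, 0, 0, 33, 0, 0, 0]
    - [0, 0, 0, 33, 0, 0, 0]
    - [0, 0, 0, 33, 0, 0, 0]
    - [0, 0, 0, 29, 0, 0, 0]
    - [0, 0, 0, 0, 0, 0, 0]
    - [0, 0, 0, 0, 0, 0, 0]

```text
time_s: 4.0
tool_pos: [0.4836, -0.1536, 0.095]
tool_rot: [-180.0, -0.0, 105.0]
force: [0.9, 0.3, -0.1]
grip_width: 0.0003
```

```bash
python3 - <<'E'
from h import *
o=env.get_obs();print(o["tool_pos"],o["force"]);t=o["tool_pos"]
cs=[]
for n in("scene","top"):
    im=env.read_camera(n)[:,:,::-1]; u,v=proj(n,(.475,-.12,.09)); x0,y0=int(u-36),int(v-50)
    c=cv2.resize(im[y0:y0+100,x0:x0+72],None,fx=5.5,fy=5.5,interpolation=2)
    q=((proj(n,t)-(x0,y0)+.5)*5.5-.5).astype(int).tolist();cv2.circle(c,q,3,(0,255,0),-1);cs.append(c)
cv2.imwrite("pics/hover.png",np.hstack(cs))
E
```

```text
[ 0.48358631 -0.15358424  0.09498427] [ 0.85746564  0.27182668 -0.07459969]
```

View pics/hover.png

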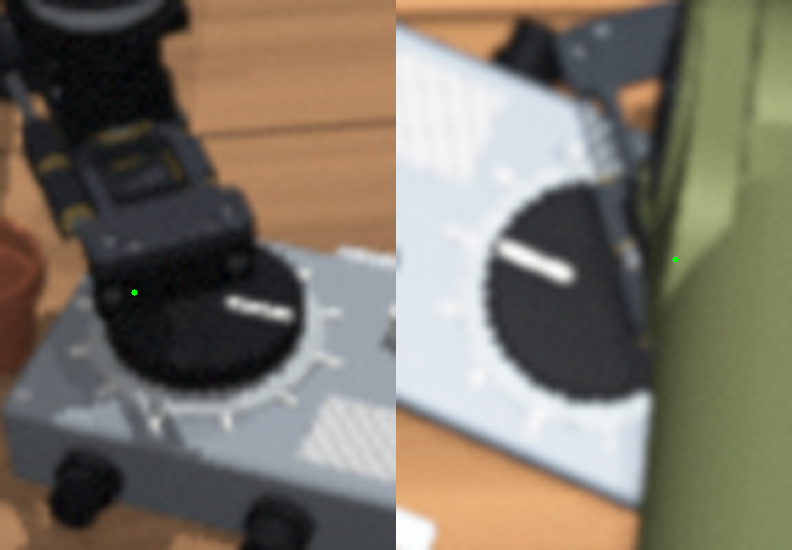

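The left half (scene) shows the closed fingertip over the -y part of the dial, with the pointer at (260, 308). The right half (top) shows the pointer at (535, 260), unobstructed. I'll press down gently.

Emit:
send_rows:
  plan:
    - [0, 0, 0, 8, 0, 0, 0]
    - [0, 0, 0, 4, 0, 0, 0]
    - [0, 0, 0, 2, 0, 0, 0]
    - [0, 0, 0, 1, 0, 0, 0]
    - [0, 0, 0, 1, 0, 0, 0]
    - [0, 0, 0, 0.5, 0, 0, 0]
    - [0, 0, 0, 0, 0, 0, 0]
    - [0, 0, 0, 0, 0, 0, 0]

```text
time_s: 4.9
tool_pos: [0.4838, -0.1539, 0.0789]
tool_rot: [180.0, 0.0, 105.1]
force: [-1.4, -0.1, 6.7]
grip_width: 0.0005
```

Emit:
send_rows:
  plan:
    - [0, 0.05, -1.22, 0, 0, 0, 0.035]
    - [0, 0.1, -2.44, 0, 0, 0, 0.07]
    - [0, 0.1, -2.44, 0, 0, 0, 0.07]
    - [0, 0.1, -2.44, 0, 0, 0, 0.07]
    - [0, 0.1, -2.44, 0, 0, 0, 0.07]
    - [0, 0.05, -1.22, 0, 0, 0, 0.035]
    - [0, 0, 0, 0, 0, 0, 0]

```text
time_s: 5.6
tool_pos: [0.4726, -0.155, 0.0793]
tool_rot: [179.8, 0.1, 85.0]
force: [0.8, -0.4, 6.3]
grip_width: 0.0005
```

```bash
cat >> h.py <<'E'
def pointer(n,C=(.475,-.12),h=.081,yaw=-.438):
    # bright elongated blob near the dial centre: its far end from the centre gives the angle
    im=env.read_camera(n); g=cv2.cvtColor(im,cv2.COLOR_RGB2GRAY).astype(np.float32)
    best=[]
    c0=proj(n,(*C,h)); r=dict(top=C,scene=C)[n]
    for a in np.radians(np.arange(30,200,1)):
        P=np.float32([proj(n,tw((*C,yaw),(-r*np.cos(a),r*np.sin(a),h))) for r in np.linspace(.015,.043,15)])
        best.append(float(cv2.remap(g,P[:,:1],P[:,1:],1).mean()))
    b=np.array(best);i=b.argmax();return im,int(i+30),round(b[i])
E
python3 - <<'E'
from h import *
o=env.get_obs();print(o["tool_pos"],o["force"],o["tool_rot"])
for n,C in(("scene",(.478,-.1205)),("top",(.472,-.1196))):
    im,a,b=pointer(n,C);print(n,a,b)
E
```

```text
[ 0.47255971 -0.15503357  0.07929483] [ 0.8136674  -0.44624943  6.26424991] [1.79834431e+02 5.94986774e-02 8.49617460e+01]
scene 105 183
top 108 230
```

The dial follows, at about 107° after a 20° sweep. I'll sweep 9–10° more to finish the click.

Emit:
send_rows:
  plan:
    - [0, 0.05, -1.22, 0, 0, 0, 0.035]
    - [0, 0.1, -1.75, 0, 0, 0, 0.05]
    - [0, 0.1, -1.75, 0, 0, 0, 0.05]
    - [0, 0.05, -1.05, 0, 0, 0, 0.03]
    - [0, 0, 0, 0, 0, 0, 0]
    - [0, 0, 0, 0, 0, 0, 0]

```text
time_s: 6.3
tool_pos: [0.4666, -0.1542, 0.0792]
tool_rot: [179.9, 0.1, 75.5]
force: [0.1, -1.1, 5.5]
grip_width: 0.0003
```

```bash

python3 - <<'E'
from h import *
o=env.get_obs();print(o["tool_pos"],o["force"],o["tool_rot"])
for n,C in(("scene",(.478,-.1205)),("top",(.472,-.1196))):
    im,a,b=pointer(n,C);print(n,a,b)
E
```

```text
[ 0.46663978 -0.15416548  0.07920319] [ 0.0633655  -1.11300316  5.48632746] [1.79861620e+02 5.22776732e-02 7.55416201e+01]
scene 115 179
top 117 225
```

Now 115–117°, close to the 120° click with little tangential force. I'll lift straight up and check.

Emit:
send_rows:
  plan:
    - [0, 0, 0, -1, 0, 0, 0]
    - [0, 0, 0, -2, 0, 0, 0]
    - [0, 0, 0, -8, 0, 0, 0]
    - [0, 0, 0, -30, 0, 0, 0]
    - [0, 0, 0, -20, 0, 0, 0]
    - [0, 0, 0, 0, 0, 0, 0]

```text
time_s: 7.0
tool_pos: [0.4676, -0.1538, 0.142]
tool_rot: [179.7, 0.0, 75.6]
force: [-0.6, -0.2, 0.4]
grip_width: 0.0004
```

```bash

python3 - <<'E'
from h import *
o=env.get_obs();print(o["tool_pos"],o["force"],o["tool_rot"])
for n,C in(("scene",(.478,-.1205)),("top",(.472,-.1196))):
    im,a,b=pointer(n,C);print(n,a,b)
a=np.radians(o["tool_rot"][2]);d=np.array([.539,.0415])-o["tool_pos"][:2]
print("to button, tool xy mm",1e3*d@[np.cos(a),np.sin(a)],1e3*d@[np.sin(a),-np.cos(a)])
E
```

```text
[ 0.46764762 -0.1538153   0.1420031 ] [-0.62576085 -0.22747872  0.44604392] [1.79695794e+02 4.01959199e-02 7.55689136e+01]
scene 116 182
top 121 231
to button, tool xy mm 206.93483876224363 20.425501065626676
```

The dial settled at 116–121°, which is the 2.094 click. Next the button: move over it and descend to just above.

Emit:
send_rows:
  plan:
    - [0, 34.5, 3.4, 0, 0, 0, 0]
    - [0, 34.5, 3.4, 0, 0, 0, 0]
    - [0, 34.5, 3.4, 0, 0, 0, 0]
    - [0, 34.5, 3.4, 0, 0, 0, 0]
    - [0, 34.5, 3.4, 0, 0, 0, 0]
    - [0, 34.5, 3.4, 0, 0, 0, 0]
    - [0, 0, 0, 0, 0, 0, 0]
    - [0, 0, 0, 30, 0, 0, 0]
    - [0, 0, 0, 25, 0, 0, 0]
    - [0, 0, 0, 0, 0, 0, 0]
    - [0, 0, 0, 0, 0, 0, 0]

```text
time_s: 8.2
tool_pos: [0.5362, 0.0415, 0.0833]
tool_rot: [-179.9, 0.0, 75.5]
force: [0.3, -0.0, 0.2]
grip_width: 0.0004
```

```bash
python3 - <<'E'
from h import *
o=env.get_obs();print(o["tool_pos"],o["force"]);t=o["tool_pos"]
cs=[]
for n in("scene","top"):
    im=env.read_camera(n)[:,:,::-1]; u,v=proj(n,(.51,-.04,.08)); x0,y0=int(u-60),int(v-50)
    c=cv2.resize(im[y0:y0+100,x0:x0+120],None,fx=3.3,fy=3.3,interpolation=2)
    q=((proj(n,t)-(x0,y0)+.5)*3.3-.5).astype(int).tolist();cv2.circle(c,q,2,(0,255,0),-1);cs.append(c)
cv2.imwrite("pics/hover2.png",np.hstack(cs))
E
```

```text
[0.53617679 0.04147409 0.08334736] [ 0.26691613 -0.01444585  0.24029737]
```

View pics/hover2.png

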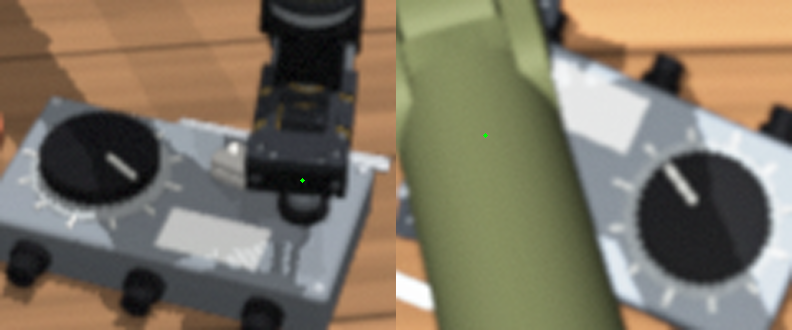

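The scene half shows the fingertip above the button with its collar at (304, 205). Both halves show the pointer now on the next mark, and the pot foot is clear. I'll nudge 3 mm outward and press slowly.

Emit:
send_rows:
  plan:
    - [0, 0, 3, 0, 0, 0, 0]
    - [0, 0, 0, 4, 0, 0, 0]
    - [0, 0, 0, 3, 0, 0, 0]
    - [0, 0, 0, 2, 0, 0, 0]
    - [0, 0, 0, 2, 0, 0, 0]
    - [0, 0, 0, 1, 0, 0, 0]
    - [0, 0, 0, 0, 0, 0, 0]
    - [0, 0, 0, 0, 0, 0, 0]

```text
time_s: 9.1
tool_pos: [0.5403, 0.0411, 0.0724]
tool_rot: [179.9, 0.0, 75.6]
force: [0.2, -1.1, 4.2]
grip_width: 0.0003
```

Emit:
send_rows:
  plan:
    - [0, 0, 0, 1, 0, 0, 0]
    - [0, 0, 0, 1, 0, 0, 0]
    - [0, 0, 0, 0.5, 0, 0, 0]
    - [0, 0, 0, 0, 0, 0, 0]
    - [0, 0, 0, 0, 0, 0, 0]
    - [0, 0, 0, 0, 0, 0, 0]

```text
time_s: 9.7
tool_pos: [0.5404, 0.0411, 0.0713]
tool_rot: [179.9, 0.0, 75.6]
force: [-3.8, -0.9, 14.6]
grip_width: 0.0004
```

Emit:
send_rows:
  plan:
    - [0, 0, 0, 0.8, 0, 0, 0]
    - [0, 0, 0, 0, 0, 0, 0]
    - [0, 0, 0, 0, 0, 0, 0]

```text
time_s: 10.0
tool_pos: [0.5404, 0.0411, 0.0712]
tool_rot: [179.9, 0.1, 75.6]
force: [-5.0, -1.6, 18.9]
grip_width: 0.0006
```

Emit:
send_rows:
  plan:
    - [0, 0, 0, -4, 0, 0, 0]
    - [0, 0, 0, -6, 0, 0, 0]
    - [0, 0, 0, -20, 0, 0, 0]
    - [0, 0, 0, -40, 0, 0, 0]
    - [0, 0, 0, -40, 0, 0, 0]
    - [0, -45, 0, 0, 0, 0, 0]
    - [0, -45, 0, 0, 0, 0, 0]
    - [0, -45, 0, 0, 0, 0, 0]
    - [0, -45, 0, 0, 0, 0, 0]
    - [0, -45, 0, 0, 0, 0, 0]
    - [0, -45, 0, 0, 0, 0, 0]
    - [0, -45, 0, 0, 0, 0, 0]

```text
time_s: 11.2
tool_pos: [0.4601, -0.2648, 0.1779]
tool_rot: [-179.9, -0.1, 75.6]
force: [0.4, -0.2, -0.3]
grip_width: 0.0005
```

Emit:
send_rows:
  plan:
    - [0, -40, 0, 0, 0, 0, 0]
    - [0, -40, 0, 0, 0, 0, 0]
    - [0, 0, 0, 0, 0, 0, 0]
    - [0, 0, 0, 0, 0, 0, 0]

```text
time_s: 11.6
tool_pos: [0.4405, -0.3413, 0.1776]
tool_rot: [-179.9, -0.1, 75.4]
force: [0.6, 0.9, 0.4]
grip_width: 0.0008
```

```bash
python3 - <<'E'
from h import *
o=env.get_obs();print(o["time_s"],o["tool_pos"],o["force"])
cs=[]
for n,C in(("scene",(.478,-.1205)),("top",(.472,-.1196))):
    im,a,b=pointer(n,C);print(n,a,b);im=im[:,:,::-1]; u,v=proj(n,(.51,-.05,.08)); x0,y0=int(u-75),int(v-60)
    cs.append(cv2.resize(im[y0:y0+120,x0:x0+150],(396*1,317),interpolation=2))
cv2.imwrite("pics/end.png",np.hstack(cs))
E
```

```text
11.6 [ 0.44054453 -0.34129248  0.17757695] [0.56107812 0.94701553 0.36438748]
scene 116 184
top 121 231
```

View pics/end.png

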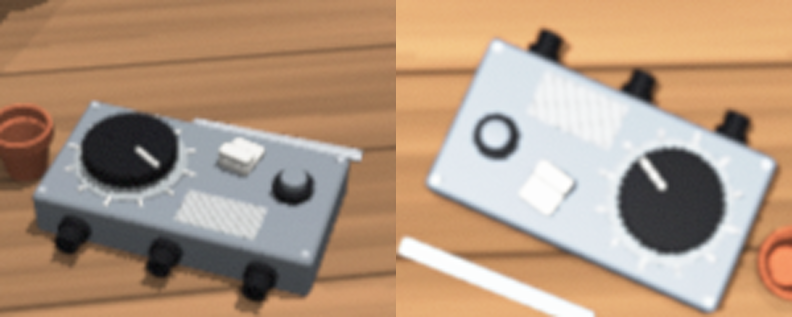

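The pointer (650, 172 in the top half) sits on the next mark, the button (495, 137) is up, and the pot foot, widger and clay pot have not moved. I'm handing in.

```bash
python3 -c "
from cell import env
print(env.sign_off())"
```

```text
the job is handed in; nothing more can be done
None
```

I turned the dial one click clockwise, then pushed the start button fully down and let it come back up. I handed the job in at about 12 s; sign-off gives no verdict.

- **Dial:** I pressed it about 2 mm with the closed fingertip and swept a 29–30° arc. The pointer started at 87–90° (the 1.571 position). After letting go it read 121° in the top camera and 116° in the scene camera, which is the 2.094 position, and it read the same after the button press.
- **Start button:** I pushed it until the fingertip stopped at 71.2 mm above the table with 18.9 N. Fully down is 71 mm and takes 5 N, so it was against its stop. The last pictures show it up again.
- **Surroundings:** The pot foot, widger and clay pot look unmoved in the last pictures. The black pots and the cultivator were outside those crops, but the arm stayed well away from the pots and passed high above the cultivator. The arm ended clear of everything.
- **Disagreement:** The two cameras differed by up to about 10 mm on the timer's position in x, more than the stated 2 mm, so I used a value between them. They also differ by about 5° on the final pointer angle, but both are nearest to the 120° click.

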